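# Flip open the hinged half of a food pan cover

## Task

The steel food pan on the counter is covered: its white cover is hinged across the middle, one half fixed to the pan and the other shut, with an upturned lip along its outer end. Open it for service: with your fingertips under that lip, swing the hinged half up and right over, then press it down flat on the fixed half, and take your hand away. Only push it - do not pinch it between the fingers, fling or slam it, lift or shove the pan, or disturb the other things on the counter.

Things in the scene. Friction and masses are not known exactly. Their poses are not given: they have to be found in the camera images.
- pan: Loose steel food pan, 176 (x) by 325 (y) by 100 mm tall, about 2 kg; origin at the centre of its underside, z up. Rim flange 12 mm wide, top face 100 mm up, outer edge at x +-88, y +-162.5 mm; walls 8 mm inside that. A white 4 mm cover lies on it (100 to 104 mm up): the +y half is fixed to the pan, the -y half is the hinged leaf. Yaw within 20 degrees of the world's; -y is the robot's right.
- cover_leaf (a joint): Angle of the cover's hinged leaf, rad: 0 shut on the pan's -y half (it starts at 0 to 0.12), pi/2 upright, 3.14 lying flat, upside down, on the fixed half (stop). Hinge stiff with friction (0.2 N m): the leaf stays where it is left and must be pushed all the way, with about 2 to 3 N at the lip. Leaf 176 mm wide, 0.15 kg.
- hinge_mid (a point): Middle of the hinge line, which runs along the pan's x at its y = 0, 104.5 mm above the counter. Axes are the pan's.
- lip_edge (a point): Middle of the outer edge of the leaf's lip, on its underside; moves with the leaf. The leaf is flat to 162.5 mm from the hinge line, then bent up at 45 degrees into a lip 24 mm long over its whole width, which overhangs the pan's rim by 17 mm and is reached from below and outside. Shut: edge at the pan's y = -179.5 mm, 117 mm up; bend (underside) at y = -162.5 mm, 100 mm up.
- leaf_underside: The leaf's lower skin (lower 2 mm of the 4 mm, plate and lip), 4.5 mm below the hinge line when shut: the only face that need be touched. Once over it faces up, 109 mm above the counter, and the lip hangs down outside the pan's +y rim. Origin at the middle of the hinge line; axes are the pan's while shut, and turn with the leaf.
- leaf_topside: The leaf's upper skin (upper 2 mm). Same origin and axes as leaf_underside. Squeezing both skins at once between the fingers counts as pinching.
- squeeze_bottle: Bystander: upright squeeze bottle, 52 mm across, 177 mm tall with its nozzle, on the counter beyond the pan's +x side; origin at the centre of its base.
- tumbler: Bystander: upright glass tumbler, 76 mm across, 105 mm tall, on the counter beyond the pan's +x side; origin at the centre of its base.
- pepper_mill: Bystander: upright wooden pepper mill, 54 mm across, 148 mm tall, on the counter off the pan's +y end; origin at the centre of its base.
- pastry_brush: Bystander: flat wooden-handled brush, under 220 mm long, lying on the counter off the pan's +y end; origin below its middle.

How it is judged:
By the outcome, as a careful person would: the job done as asked, in the order asked, and still so for the second after the job is handed in, with the robot touching nothing.
It also fails if it takes over 50 s, if anything falls off the work surface, if the arm or the gripper's body presses on something with over 40 N, if the wrist force passes 120 N, or if a joint passes its speed limit or range.

## Robot

A 6-joint arm with a two-finger parallel gripper is mounted at the origin on the work surface. World frame = base frame: x ahead of the robot, y to its left, z up, the work surface at z = 0. Lengths are in m, angles in rad, forces in N, time in s.
With the tool pointing down it reaches from about 0.25 to 0.725 m from the base axis. Payload 4 kg.
Tool frame: the origin (TCP) lies midway between the tips of the shut fingers; the grasp point (between the pads) lies 19 mm behind it; z points along the fingers, y is the direction in which the jaws open and shut (so a half turn about z gives the same grasp; the last joint's range is limited). The gripper opens to 85 mm and grips with 20 to 120 N. Pads are 22 mm wide; open, the fingers measure 114 mm over their backs; the gripper's body (76 mm by 85 mm) begins 54 mm behind the grasp point. The pads swing forward as they close: fully open they stand 13 mm farther back than shut.
Start: joints at [1.215, 0.241, 0.005, 1.335, 0, 1.571], TCP at [0.174, 0.469, 0.231] pointing down, gripper open.
Joint ranges: [-2.72, 2.72], [-1.05, 1.87], [-1.09, 1.28], [-1.99, 2.15], [-1.42, 1.44], [-3.14, 3.14]. Speed limits (rad/s): [2.79, 2.79, 3.14, 3.14, 3.14, 3.14].

## Interface

Orientations are given as a unit quaternion [x, y, z, w].
In Python, from rig import * gives the robot as it stands.
- The arm moves only by the shell command python3 -m crank 'ROWS'. ROWS is JSON, a list that holds one entry, the list of rows, each a list of 7 numbers: the shift along the world's x, y, z in mm, then the turn, a rotation vector about the world's x, y, z in degrees, then the finger opening in mm, from 0 to 85.4. In form: [[[tx, ty, tz, ax, ay, az, fingers], ...]]. A call has 1 to 10 rows; each row is the pose to reach, as a shift and turn from the pose measured when the call began; what a row does not reach only later rows make up. A row lasts 1/10 s, in which the tool goes at most 50 mm and 8.59 degrees, less where a joint would pass 70% of its speed; a pose out of reach is approached as far as the arm can. A call with a gripper value outside its range is refused whole. The fingers move at their own pace and stop on an object; the grip force is fixed at half the most. Time passes only in rows, so rows that repeat a pose let the fingers close. It gives the time, the measured TCP pose, the force and the opening at its end, in the units of the state.
- sense(): the state, without advancing time (a new reading comes with each control period).
- capture(name): name is "scene" or "top"; returns a dict with "color" (480x640x3 uint8, blue, green, red), "range_z" (480x640 float32, m along the optical axis (not along the pixel's ray), 0 where there is no reading), "fovy" (degrees; the focal length in pixels is half the picture's height over the tangent of half this angle, whatever the lens; pixels are square), "cx", "cy" (the principal point, pixels), "dist_coeffs" ([k1, k2, p1, p2, k3] as OpenCV has them; the pictures are not rectified), "xyz" and "rotation" of the camera in the world. Camera axes: x right, y down, z forward; pixel columns grow to the right and rows downward; lengths in m; the calibration is good to about 2 mm. A picture is of the moment at which its call begins.
- job_done(): hands the job in, once; it reports no verdict.
The state is a dict: "time_s": time; "joint_positions": joint angles; "qd": joint speeds; "tau": joint torques, N m; "position": TCP position; "ee_rot": TCP orientation; "ft_force": force on the tool from outside, world axes, zero at the start; "torque": the same for the moment, N m; "finger_gap": finger opening in m.
Only numpy, scipy, OpenCV 4.12 (cv2) and the standard library are available. Lean on these libraries where they do the work, as an engineer would, in place of code of your own. Each camera call takes 0.05 s, during which the arm holds its last target. There are 200 camera calls.

## Working session

There is one attempt and no reset: what is moved stays moved. The work goes in short steps, Python scripts to look and compute and a shell command to move; the robot and the scene stay as the last step left them, time stands still between calls to the robot, and variables do not carry over. Pictures are saved under pics/ and viewed, about 8 in all and at most 12, crops included, and the job is handed in when it is done.

```bash
ls; mkdir -p pics
cat > h.py <<'E'
from rig import *
import numpy as np, cv2
def look(name,fn=None):
    c=capture(name)
    if fn: cv2.imwrite('pics/'+fn,c['color'])
    f=240/np.tan(np.radians(c['fovy'])/2)
    K=np.array([[f,0,c['cx']],[0,f,c['cy']],[0,0,1]])
    v,u=np.mgrid[:480,:640]
    p=cv2.undistortPoints(np.stack([u,v],-1).reshape(-1,1,2).astype(np.float64),K,np.array(c['dist_coeffs'],float)).reshape(480,640,2)
    z=c['range_z'].astype(float)
    P=np.dstack([p[...,0]*z,p[...,1]*z,z])
    R=np.array(c['rotation']).reshape(3,3) if np.size(c['rotation'])==9 else None
    if R is None:
        from scipy.spatial.transform import Rotation as Ro
        R=Ro.from_quat(c['rotation']).as_matrix()
    W=P@R.T+np.array(c['xyz']); W[z==0]=np.nan
    return c['color'],W
E
python3 - <<'E'
from h import *
for n in('scene','top'):
    im,W=look(n,n+'1.png'); np.save(n+'1.npy',W); print(n,np.nanmin(W[...,2]),np.nanmax(W[...,2]))
print(sense())
c=capture('top');print(c['xyz'],c['rotation'],c['fovy']);c=capture('scene');print(c['xyz'])
E
```

```text
pics
scene -0.7627696823525165 0.4569853249786811
top -0.7723748570831985 0.2985215373141924
{'time_s': 0.1, 'joint_positions': array([1.21501883e+00, 2.41328044e-01, 3.84468822e-03, 1.33519952e+00,
       1.72322486e-05, 1.57081241e+00]), 'qd': array([ 0.00191106, -0.000175  ,  0.00425485, -0.00119698,  0.00144302,
        0.00011906]), 'tau': array([-2.96292365e-04, -3.73137152e+01,  2.53010398e+01,  1.08509290e-02,
       -2.30195792e-05,  5.19460954e-06]), 'position': array([0.17395535, 0.46815322, 0.23050133]), 'ee_rot': array([ 1.76959881e-01,  9.84217613e-01, -9.26866668e-04, -1.75387181e-04]), 'ft_force': array([-0.00678663,  0.26183712, -0.71149107]), 'torque': array([-0.03132589, -0.00932629,  0.01884099]), 'finger_gap': 0.08541566139177846}
[0.37744368 0.16178783 1.21260196] [-0.65124085  0.75018917 -0.08469101  0.07699995] 48.738647915167064
[1.24110281 0.40102038 0.60373971]
```

View pics/scene1.png

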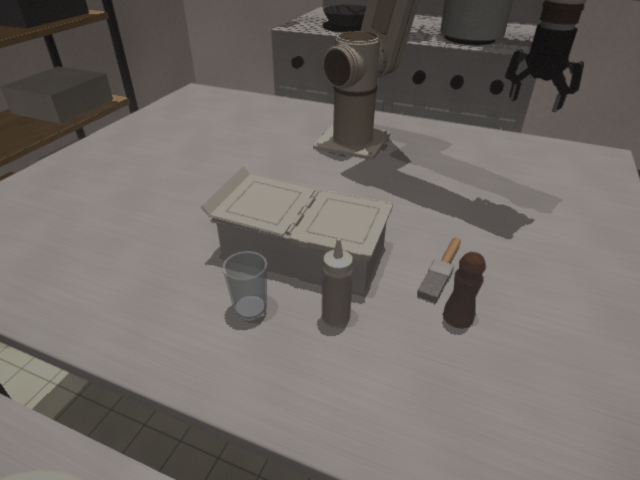

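View pics/top1.png

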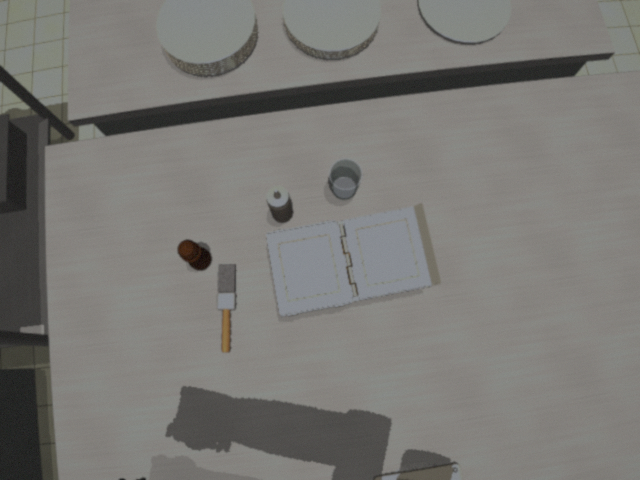

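The scene view shows the pan centred near (300,235), with its lip at the left (225,195). The tumbler is at (247,288), the bottle at (337,290), the brush at (440,270) and the mill at (463,290). In the top view the cover spans (267–437, 205–315), the hinge is near (349,260), and the darker lip strip is at (428,245).

Run:
```python
from h import *
W=np.load('top1.npy')
sub=np.zeros((480,640),bool); sub[200:325,255:450]=True
fx=(W[...,2]>.085)&(W[...,2]<.14)&sub
n,l,st,_=cv2.connectedComponentsWithStats(fx.astype(np.uint8),connectivity=4); k=1+np.argmax(st[1:,4]); print(st[k])
m=l==k
Q=W[m]; r=cv2.minAreaRect((Q[:,:2]*1000).astype(np.float32)); print('rect',r, cv2.boxPoints(r))
# axes: pan yaw
a=np.radians(r[2]); c=[a+i*np.pi/2 for i in range(-4,5)]; yaw=min(c,key=lambda t:abs((t+np.pi)%(2*np.pi)-np.pi)); print('yaw',np.degrees(yaw))
ex=np.array([np.cos(yaw),np.sin(yaw)]);ey=np.array([-ex[1],ex[0]])
q=np.c_[(Q[:,:2])@ex,(Q[:,:2])@ey,Q[:,2]]
print(np.percentile(q,[0,1,99,100],axis=0))
for y in np.arange(q[:,1].min(),q[:,1].max(),.012):
    s=q[(q[:,1]>=y)&(q[:,1]<y+.012)]; print(round(y,3),len(s),np.round(np.median(s[:,2]),4),np.round(np.percentile(s[:,0],[2,98]),3))
W2=np.load('scene1.npy')
for nm,(x0,x1,y0,y1) in dict(tumb=(222,270,252,322),bott=(320,354,238,328),mill=(443,487,250,330),brush=(415,463,235,302)).items():
    P=W2[y0:y1,x0:x1].reshape(-1,3); P=P[(P[:,2]>(.012 if nm!='brush' else .006))&(P[:,2]<.2)]
    print(nm,np.round(np.percentile(P,[5,50,95],axis=0),3).tolist())
```

```text
[  266   203   175   114 13467]
rect ((559.7530517578125, 77.59693145751953), (185.27455139160156, 341.1186218261719), 2.655449390411377) [[459.31326  243.68126 ]
 [475.11722  -97.071106]
 [660.1929   -88.4874  ]
 [644.3889   252.26497 ]]
yaw 362.6554493904114
[[ 0.47010975 -0.1189789   0.08686564]
 [ 0.47437341 -0.11509027  0.09936242]
 [ 0.6512405   0.21856251  0.1275778 ]
 [ 0.65538432  0.22213966  0.13523495]]
-0.119 529 0.125 [0.478 0.647]
-0.107 509 0.1138 [0.478 0.648]
-0.095 468 0.112 [0.477 0.647]
-0.083 462 0.1113 [0.477 0.647]
-0.071 467 0.1107 [0.477 0.647]
-0.059 458 0.11 [0.477 0.647]
-0.047 463 0.1093 [0.477 0.648]
-0.035 472 0.1088 [0.478 0.647]
-0.023 461 0.1079 [0.477 0.647]
-0.011 457 0.1073 [0.478 0.646]
0.001 474 0.1067 [0.478 0.647]
0.013 469 0.106 [0.478 0.647]
0.025 456 0.1056 [0.478 0.647]
0.037 465 0.1049 [0.478 0.647]
0.049 391 0.1056 [0.478 0.647]
0.061 428 0.1043 [0.476 0.649]
0.073 485 0.1039 [0.475 0.651]
0.085 491 0.104 [0.473 0.651]
0.097 488 0.1041 [0.474 0.652]
0.109 484 0.104 [0.475 0.65 ]
0.121 482 0.104 [0.475 0.65 ]
0.133 484 0.1039 [0.475 0.65 ]
0.145 484 0.1041 [0.475 0.65 ]
0.157 484 0.104 [0.474 0.65 ]
0.169 485 0.1039 [0.474 0.651]
0.181 493 0.1039 [0.473 0.652]
0.193 493 0.104 [0.473 0.652]
0.205 486 0.104 [0.474 0.65 ]
0.217 199 0.1041 [0.477 0.648]
tumb [[0.716, 0.029, 0.02], [0.761, 0.065, 0.074], [0.786, 0.096, 0.105]]
bott [[0.63, 0.162, 0.022], [0.726, 0.217, 0.102], [0.736, 0.239, 0.146]]
mill [[0.498, 0.376, 0.016], [0.641, 0.415, 0.073], [0.65, 0.438, 0.143]]
brush [[0.439, 0.345, 0.012], [0.568, 0.373, 0.019], [0.644, 0.409, 0.105]]
```

```bash
python3 -m crank '[[[10,-30,10,0,0,-4,0],[30,-70,20,0,0,-9,0],[50,-110,20,0,0,-14,0],[70,-150,20,0,0,-19,0],[90,-190,20,0,0,-24,0],[108,-230,20,0,0,-29,0],[126,-270,20,0,0,-34,0],[144,-310,20,0,0,-39,0],[155,-340,20,0,0,-42,0],[163,-364,20,0,0,-45,0]]]'
python3 -m crank '[[[10,-30,0,0,0,-4,0],[30,-70,0,0,0,-9,0],[50,-110,0,0,0,-14,0],[70,-150,0,0,0,-19,0],[90,-190,0,0,0,-24,0],[108,-230,0,0,0,-29,0],[126,-270,0,0,0,-34,0],[144,-310,0,0,0,-39,0],[155,-340,0,0,0,-42,0],[163,-364,0,0,0,-45,0]]]'
python3 -c "
from h import *
s=sense();print(s)"
```

```text
time_s: 1.2
position: [0.3374, 0.1024, 0.2508]
ee_rot: [0.542, 0.84, -0.001, -0.0]
ft_force: [0.3, 0.0, -0.1]
finger_gap: 0.0001
time_s: 2.2
position: [0.5007, -0.2637, 0.2499]
ee_rot: [0.823, 0.568, -0.001, -0.001]
ft_force: [0.4, 0.2, 1.0]
finger_gap: 0.0002
{'time_s': 2.2, 'joint_positions': array([-4.84444078e-01,  3.68835247e-01,  2.30680040e-01,  1.43451048e+00,
       -4.66495114e-04,  1.44990302e+00]), 'qd': array([-0.30729331,  0.35694638,  0.51696411,  0.16702294,  0.00808075,
        0.20664173]), 'tau': array([  0.30947529, -44.8142159 ,  24.60006595,  -0.25343033,
        -0.09730453,  -0.20146177]), 'position': array([ 0.50068667, -0.26365765,  0.24994696]), 'ee_rot': array([ 8.23284123e-01,  5.67628685e-01, -6.40472733e-04, -7.19604326e-04]), 'ft_force': array([0.38097382, 0.20597434, 1.00515398]), 'torque': array([ 0.02690771, -0.06890258, -0.03623279]), 'finger_gap': 0.00018294897001042056}
```

```bash
python3 -m crank '[[[3,3,0,6.5,-2.5,0,0],[6,6,0,13,-5,0,0],[9,9,0,20,-7.5,0,0],[12,12,0,26,-10,0,0],[15,15,0,33,-12.5,0,0],[18,18,0,39,-15,0,0],[21,21,0,46,-17.5,0,0],[24,24,0,52,-20,0,0],[27,27,0,59,-22.5,0,0],[30,30,0,65.4,-24.9,0,0]]]'
cat > plan.py <<'E'
import numpy as np
Hy,Hz=.058,.1045
def tcp(th,al,rho,half=.011,L=.07):
    th,al=np.radians([th,al]); d=np.array([-np.cos(th),np.sin(th)]); n=np.array([-np.sin(th),-np.cos(th)])
    z=np.array([np.cos(al),-np.sin(al)]); x=np.array([np.sin(al),np.cos(al)])
    g=np.linspace(0,L,141); w=np.linspace(-half,half,23)
    S=np.vstack([-g[:,None]*z+s*x for s in w])
    H=np.array([Hy,Hz])
    for o in np.arange(-.02,.08,.0005):
        P=S+rho*d+o*n; a=P@d; b=-(P@n)     # leaf coords: along, above (topside +)
        inside=(b>-.0045)&(b+.0045>(a-.1625))&(a<.185)&(a>-.01)
        if not inside.any(): break
    return H+rho*d+o*n
def world(xp,p): c,s=np.cos(np.radians(2.655)),np.sin(np.radians(2.655)); return np.array([xp*c-p[0]*s,xp*s+p[0]*c,p[1]])
if __name__=='__main__':
    T=[0,3,10,20,30,40,50,60,70,80,90,100,110,120,130,140,150,160,170,180]
    for t in T:
        al=np.interp(t,[0,30,60,90,135,180],[20,20,22,27,52,80]); rho=np.interp(t,[0,40,180],[.168,.150,.145])
        p=tcp(t,al,rho); print(t,round(al),np.round(p*1000),np.round(world(.55,p)*1000))
E
python3 plan.py; python3 -c "
from h import *
from scipy.spatial.transform import Rotation as R
s=sense();print(s['joint_positions'],R.from_quat(s['ee_rot']).as_matrix().round(3))
look('scene','s2.png')"
```

```text
time_s: 3.2
position: [0.5308, -0.2346, 0.2499]
ee_rot: [0.673, 0.465, 0.474, -0.326]
ft_force: [-0.1, 0.1, 0.3]
finger_gap: 0.0001
0 20 [-110.   91.] [555. -84.  91.]
3 20 [-109.   99.] [554. -84.  99.]
10 20 [-106.  118.] [554. -80. 118.]
20 20 [-97. 144.] [554. -71. 144.]
30 20 [-84. 168.] [553. -58. 168.]
40 21 [-67. 189.] [552. -41. 189.]
50 21 [-49. 210.] [552. -24. 210.]
60 22 [-28. 227.] [551.  -3. 227.]
70 24 [ -5. 240.] [550.  21. 240.]
80 25 [ 21. 249.] [548.  47. 249.]
90 27 [ 48. 253.] [547.  74. 253.]
100 33 [ 75. 252.] [546. 100. 252.]
110 38 [101. 246.] [545. 126. 246.]
120 44 [125. 236.] [544. 150. 236.]
130 49 [147. 221.] [543. 173. 221.]
140 55 [167. 203.] [542. 192. 203.]
150 61 [182. 182.] [541. 207. 182.]
160 68 [193. 159.] [540. 218. 159.]
170 74 [200. 136.] [540. 225. 136.]
180 80 [203. 111.] [540. 228. 111.]
[-0.86285237  0.87098902  0.47183823  2.09727604  0.97214286  0.55533486] [[ 0.12   0.935  0.335]
 [ 0.317 -0.356  0.879]
 [ 0.941  0.001 -0.339]]
```

View pics/s2.png

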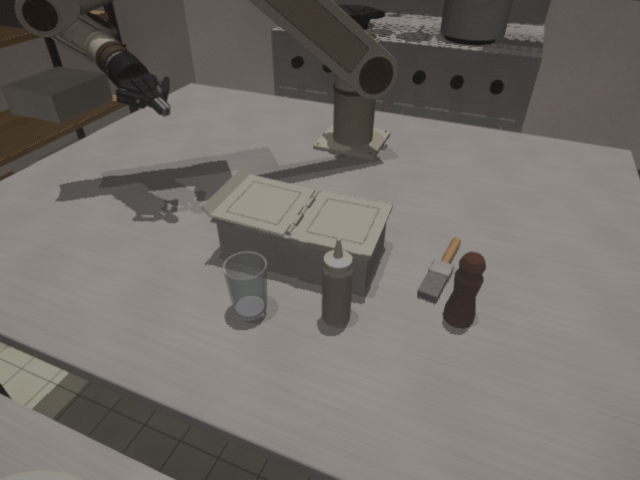

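The gripper is tilted and shut at about (145,95), well clear to the robot's right of the lip (225,190). Nothing has been disturbed.

```bash
python3 -m crank '[[[1,8,-16,0,0,0,0],[2,18,-35,0,0,0,0],[3,30,-55,0,0,0,0],[3,42,-78,0,0,0,0],[4,55,-100,0,0,0,0],[5,68,-120,0,0,0,0],[6,80,-138,0,0,0,0],[7,90,-152,0,0,0,0],[7,95,-160,0,0,0,0],[7,95,-160,0,0,0,0]]]'
python3 -c "
from h import *
s=sense();print(s['joint_positions'],s['ft_force'])"
```

```text
time_s: 4.25
position: [0.5363, -0.1381, 0.0824]
ee_rot: [0.674, 0.459, 0.473, -0.334]
ft_force: [-0.6, 0.4, 0.2]
finger_gap: 0.0002
[-0.75042003  0.94046164  0.12003814  1.58227672  1.05964051  0.68752787] [-0.56473554  0.3931897   0.15291826]
```

```bash
python3 -m crank '[[[3,9,3,0,0,0,0],[6,18,5,0,0,0,0],[9,27,6,0,0,0,0],[12,36,6,0,0,0,0],[15,44,6,0,0,0,0],[18,52,6,0,0,0,0],[18,52,6,0,0,0,0],[18,52,6,0,0,0,0]]]'
python3 -c "
from h import *
from scipy.spatial.transform import Rotation as R
s=sense();print(s['joint_positions'],s['position'],s['ft_force'],R.from_quat(s['ee_rot']).as_matrix().round(3)[:,2])
im,W=look('scene');cv2.imwrite('pics/s3.png',cv2.resize(im[100:300,120:420],None,fx=2.6,fy=2.6,interpolation=3))"
```

```text
time_s: 5.05
position: [0.5543, -0.0858, 0.0884]
ee_rot: [0.673, 0.46, 0.473, -0.334]
ft_force: [0.7, 0.4, -0.4]
finger_gap: -0.0001
[-0.66245223  0.87859467  0.02259818  1.42639635  1.12067231  0.82316493] [ 0.55430628 -0.08580745  0.08842048] [ 0.6621358   0.40132333 -0.37885199] [ 0.33   0.885 -0.329]
```

View pics/s3.png

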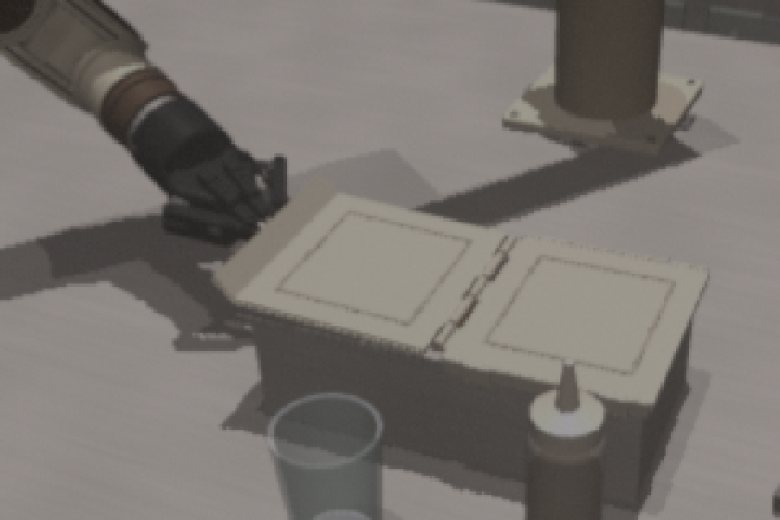

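The fingertips reach under the lip at about (250,225), and the pan hasn't moved. Now I lift.

```bash
python3 -m crank '[[[0,0,5,0,0,0,0],[0,1,10,0,0,0,0],[0,2,15,0,0,0,0],[0,3,20,0,0,0,0],[0,4,25,0,0,0,0],[0,6,30,0,0,0,0],[0,8,36,0,0,0,0],[0,10,42,0,0,0,0],[0,12,49,0,0,0,0],[0,15,56,0,0,0,0]]]'
cat > st.py <<'E'
from h import *
import sys
from scipy.spatial.transform import Rotation as R
s=sense();z=R.from_quat(s['ee_rot']).as_matrix()[:,2]
print('j',s['joint_positions'].round(2),'p',(s['position']*1000).round(1),'F',s['ft_force'].round(1),'dip',np.degrees(np.arcsin(-z[2])).round(1),'az',np.degrees(np.arctan2(z[1],z[0])).round(1))
if len(sys.argv)>1:
    im,W=look('scene');cv2.imwrite('pics/'+sys.argv[1],cv2.resize(im[20:320,120:520],None,fx=2,fy=2,interpolation=3))
E
python3 st.py s4.png
```

```text
time_s: 6.1
position: [0.5549, -0.0736, 0.1454]
ee_rot: [0.674, 0.459, 0.474, -0.332]
ft_force: [-3.7, -13.4, 2.6]
finger_gap: -0.0
j [-0.65  0.78  0.    1.47  1.13  0.86] p [554.9 -73.6 145.4] F [ -3.7 -13.4   2.6] dip 19.3 az 69.3
```

View pics/s4.png

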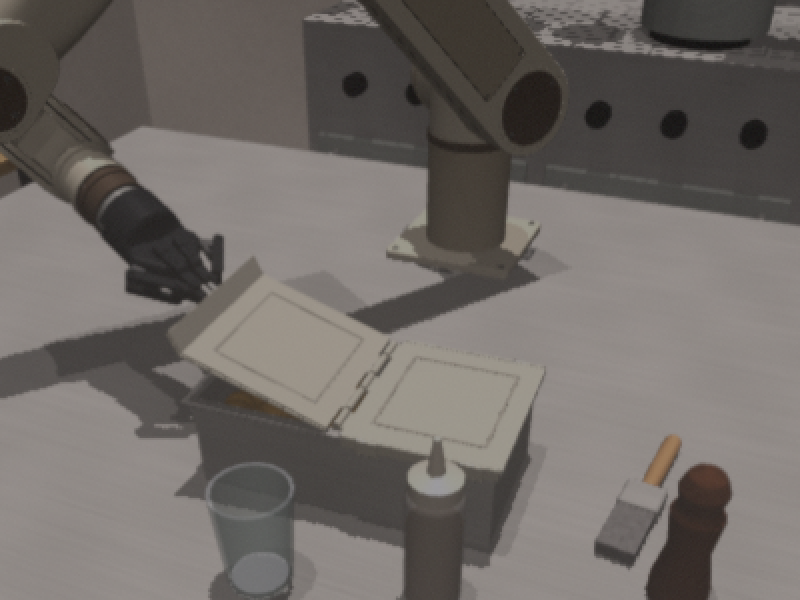

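The leaf is about 25° open, with the tips at (215,285) against the lip's underside. Side force reads 13 N, so I'll check whether the pan slid.

```bash
cat > meas.py <<'E'
from h import *
def fit(W):
    c,s=np.cos(np.radians(2.655)),np.sin(np.radians(2.655))
    q=np.dstack([W[...,0]*c+W[...,1]*s,-W[...,0]*s+W[...,1]*c,W[...,2]])
    return q
def report(W):
    q=fit(W); m=np.isfinite(q[...,2])
    fxd=m&(abs(q[...,2]-.104)<.004)&(q[...,0]>.44)&(q[...,0]<.68)&(q[...,1]>.065)&(q[...,1]<.26)
    n,l,st,_=cv2.connectedComponentsWithStats(fxd.astype(np.uint8)); k=1+np.argmax(st[1:,4]); F=q[l==k]
    print('fixed n',len(F),'x',np.percentile(F[:,0],[1,99]).round(4),'y99',np.percentile(F[:,1],99).round(4),'ymax',F[:,1].max().round(4),'z',np.median(F[:,2]).round(4), 'rect',cv2.minAreaRect((F[:,:2]*1000).astype(np.float32)))
if __name__=='__main__':
    report(np.load('top1.npy'))
    im,W=look('top'); report(W); q=fit(W)
    s=(q[...,0]>.60)&(q[...,0]<.64)&(q[...,1]<.045)&(q[...,1]>-.095)&(q[...,2]>.107)
    A=q[s]; 
    if len(A)>20: p=np.polyfit(A[:,1],A[:,2],1);print('leaf deg',np.degrees(np.arctan(-p[0])).round(1),len(A))
E
python3 meas.py; python3 st.py
```

```text
fixed n 5990 x [0.4729 0.6527] y99 0.2204 ymax 0.2221 z 0.104 rect ((562.8089599609375, 143.58070373535156), (185.1484375, 157.1267547607422), 0.0004517586203292012)
fixed n 5951 x [0.4729 0.6528] y99 0.2206 ymax 0.2221 z 0.104 rect ((563.39501953125, 143.556640625), (157.07489013671875, 186.09231567382812), 89.99446868896484)
leaf deg 19.6 1303
j [-0.64  0.77  0.    1.47  1.13  0.86] p [555.1 -73.1 146.2] F [-0.6 -6.2 -1. ] dip 19.3 az 69.3
```

```bash
python3 -m crank '[[[0,2,7,0,0,0,0],[0,4,14,0,0,0,0],[0,7,20,0,0,0,0],[0,10,27,0,0,0,0],[0,13,33,0,0,0,0],[0,16,39,0,0,0,0],[-1,20,45,0,0,0,0],[-1,24,51,0,0,0,0],[-1,28,57,0,0,0,0],[-2,32,62,0,0,0,0]]]'; python3 meas.py|tail -2; python3 st.py
```

```text
time_s: 7.2
position: [0.5533, -0.0406, 0.2088]
ee_rot: [0.674, 0.46, 0.474, -0.332]
ft_force: [1.0, -2.0, -1.1]
finger_gap: -0.0003
fixed n 5957 x [0.4731 0.6527] y99 0.2203 ymax 0.2222 z 0.104 rect ((563.2725219726562, 143.623046875), (185.78663635253906, 157.2482452392578), 0.048750218003988266)
leaf deg 44.5 1193
j [-0.6   0.64 -0.04  1.48  1.16  0.95] p [553.2 -40.3 209.6] F [ 1.  -1.  -0.6] dip 19.3 az 69.3
```

```bash
python3 -m crank '[[[0,6,5,0,0,0,0],[0,13,11,0,0,0,0],[-1,21,17,-1,0.4,0,0],[-1,29,22,-1.5,0.6,0,0],[-2,37,27,-2,0.8,0,0],[-2,45,31,-2.5,1,0,0],[-3,54,34,-3,1.2,0,0],[-3,62,37,-4,1.5,0,0],[-4,71,40,-4.7,1.8,0,0],[-4,80,42,-5.6,2.1,0,0]]]'; python3 meas.py|tail -2; python3 st.py s5.png
```

```text
time_s: 8.25
position: [0.5494, 0.0404, 0.253]
ee_rot: [0.697, 0.477, 0.439, -0.306]
ft_force: [-1.3, -2.1, 0.7]
finger_gap: 0.0002
fixed n 5976 x [0.4731 0.6527] y99 0.2205 ymax 0.2222 z 0.104 rect ((562.9656982421875, 143.65025329589844), (185.30198669433594, 157.09373474121094), 0.0003916919813491404)
leaf deg 78.4 379
j [-0.44  0.39 -0.2   1.15  1.12  1.39] p [549.1  41.6 253.6] F [-0.6  0.1  1. ] dip 25.3 az 69.3
```

View pics/s5.png

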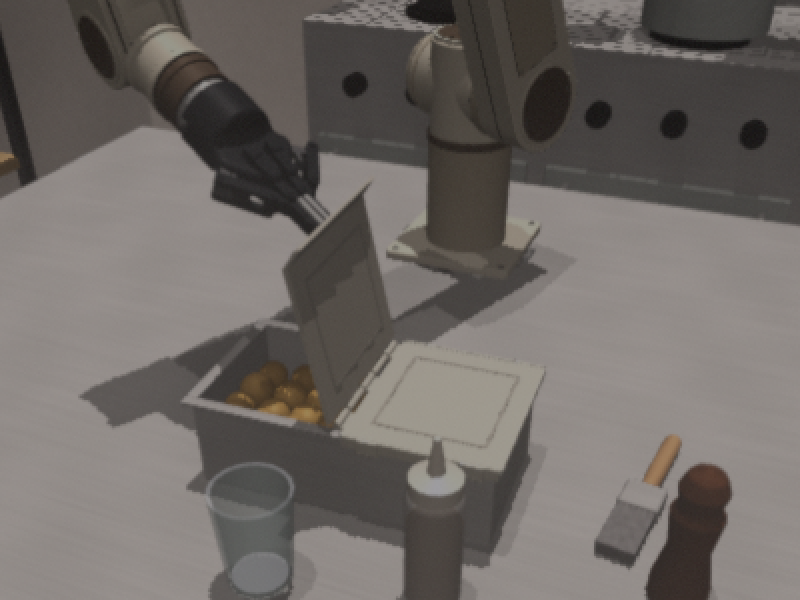

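The leaf is about 78° up, with the tips on its underside near (325,215). The pan and the other items are still in place.

```bash
python3 -m crank '[[[0,8,0,0,0,0,0],[-1,16,0,-1,0.4,0,0],[-1,25,0,-2,0.8,0,0],[-2,33,-1,-3,1.1,0,0],[-2,42,-1,-4,1.5,0,0],[-2,50,-2,-5.5,2,0,0],[-3,59,-2,-7,2.6,0,0],[-3,67,-4,-8.5,3.2,0,0],[-3,76,-6,-10,3.8,0,0],[-4,84,-8,-12,4.6,0,0]]]'; python3 st.py
python3 -m crank '[[[0,4,-1,-1,0.4,0,0],[0,10,-4,-2.5,1,0,0],[0,16,-7,-4,1.5,0,0],[-1,22,-11,-5.5,2,0,0],[-1,28,-15,-7,2.6,0,0],[-1,34,-19,-8.2,3,0,0],[-2,40,-24,-9.4,3.5,0,0],[-2,44,-28,-10.5,3.9,0,0],[-2,46,-30,-11,4.1,0,0]]]'; python3 st.py; python3 meas.py|tail -2
```

```text
time_s: 9.35
position: [0.5442, 0.1257, 0.2444]
ee_rot: [0.742, 0.508, 0.358, -0.251]
ft_force: [0.2, -0.9, 0.1]
finger_gap: -0.0
j [-0.21  0.22 -0.3   0.86  0.89  1.82] p [544.2 125.7 244.4] F [ 0.2 -0.9  0.1] dip 38.2 az 69.5
time_s: 10.25
position: [0.5419, 0.1723, 0.2139]
ee_rot: [0.775, 0.531, 0.28, -0.197]
ft_force: [0.2, -0.2, 0.8]
finger_gap: 0.0001
j [-0.02  0.2  -0.3   0.8   0.65  2.01] p [541.9 172.3 213.9] F [ 0.2 -0.2  0.8] dip 50.0 az 69.6
fixed n 5990 x [0.4729 0.6527] y99 0.2204 ymax 0.2221 z 0.104 rect ((562.8089599609375, 143.58070373535156), (185.1484375, 157.1267547607422), 0.0004517586203292012)
fixed n 1339 x [0.4716 0.6515] y99 0.2218 ymax 0.2222 z 0.1039 rect ((562.8137817382812, 143.86962890625), (185.01910400390625, 156.8316192626953), 0.06405796110630035)
```

```bash
python3 -m crank '[[[0,7,-5,-2,0.8,0,0],[0,14,-11,-4,1.5,0,0],[0,21,-17,-6,2.2,0,0],[-1,28,-24,-8,3,0,0],[-1,34,-32,-10,3.8,0,0],[-1,39,-40,-12,4.5,0,0],[-1,43,-48,-14,5.2,0,0],[-2,46,-56,-16,6,0,0],[-2,49,-64,-18,6.8,0,0],[-2,51,-70,-19.5,7.3,0,0]]]'; python3 st.py s6.png
```

```text
time_s: 11.3
position: [0.5398, 0.2235, 0.1432]
ee_rot: [0.813, 0.558, 0.135, -0.096]
ft_force: [0.2, -0.5, 0.8]
finger_gap: -0.0003
j [ 0.25  0.32 -0.18  0.88  0.27  2.22] p [539.8 223.5 143.2] F [ 0.2 -0.5  0.8] dip 70.9 az 69.7
```

View pics/s6.png

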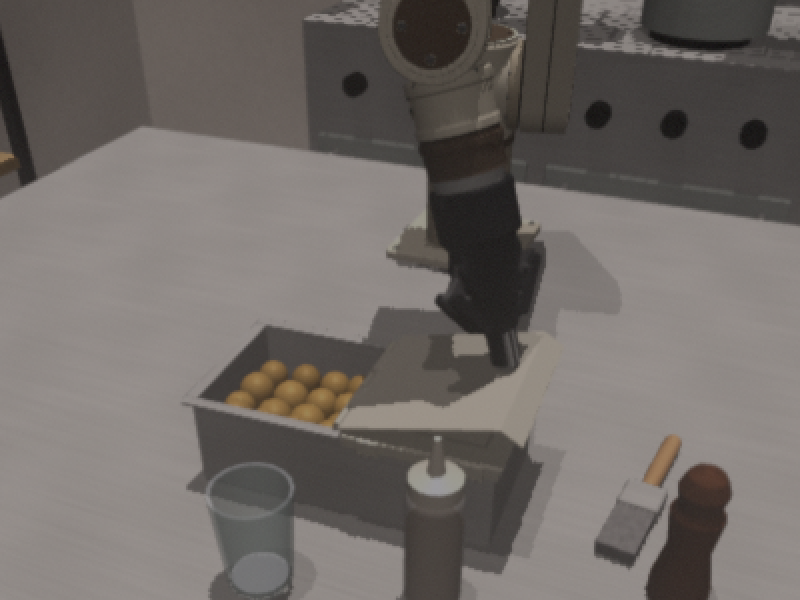

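The leaf is nearly over at about 167°, with the tips at (505,360) on its underside inside the lip. Now I press it down slowly.

```bash
python3 -m crank '[[[0,1,-5,-1,0.4,0,0],[0,2,-10,-2,0.8,0,0],[0,2,-14,-3,1.1,0,0],[0,2,-18,-4,1.5,0,0],[0,3,-22,-5,1.9,0,0],[0,3,-25,-6,2.2,0,0],[0,3,-28,-7,2.6,0,0],[0,3,-31,-8,3,0,0],[0,3,-33,-8.4,3.2,0,0],[0,3,-35,-8.4,3.2,0,0]]]'; python3 st.py
```

```text
time_s: 12.35
position: [0.5398, 0.2275, 0.1097]
ee_rot: [0.821, 0.564, 0.071, -0.052]
ft_force: [-8.4, -4.3, 22.7]
finger_gap: -0.0
j [ 0.33  0.41 -0.11  0.95  0.14  2.27] p [539.8 227.5 109.7] F [-8.4 -4.3 22.7] dip 79.9 az 70.3
```

```bash
python3 -m crank '[[[0,0,0,0,0,0,0],[0,0,0,0,0,0,0],[0,0,3,0,0,0,0],[0,0,8,0,0,0,0],[0,0,18,0,0,0,0],[-5,0,35,0,0,0,0],[-20,0,60,0,0,0,0],[-45,0,90,0,0,0,0],[-70,0,115,0,0,0,0],[-95,0,130,0,0,0,0]]]'
python3 -m crank '[[[-25,0,5,0,0,0,0],[-60,0,10,0,0,0,0],[-90,0,10,0,0,0,0],[-110,0,10,0,0,0,0],[-120,0,10,0,0,0,0],[-120,0,10,0,0,0,0]]]'
python3 st.py s7.png
python3 - <<'E'
from h import *; from meas import fit
for n in('top','scene'):
    im,W=look(n); q=fit(W)
    s=(q[...,0]>.48)&(q[...,0]<.645)&(q[...,1]>.09)&(q[...,1]<.215)&(q[...,2]>.095)&(q[...,2]<.16)
    A=q[s]; p=np.linalg.lstsq(np.c_[A[:,:2],np.ones(len(A))],A[:,2],rcond=None)[0]; print(n,len(A),'slope deg',np.degrees(p[:2]).round(2),'z',np.median(A[:,2]).round(4))
    if n=='top':
        r=(abs(q[...,2]-.1)<.02)&(q[...,0]>.44)&(q[...,0]<.68)&(q[...,1]>-.14)&(q[...,1]<.27)
        B=q[r]; print(np.percentile(B,[.5,99.5],axis=0).round(4))
E
```

```text
time_s: 13.35
position: [0.4449, 0.2278, 0.2427]
ee_rot: [0.821, 0.564, 0.073, -0.051]
ft_force: [0.5, 0.2, 0.7]
finger_gap: -0.0003
time_s: 13.95
position: [0.3243, 0.2279, 0.2534]
ee_rot: [0.821, 0.564, 0.074, -0.051]
ft_force: [-0.4, 0.1, -0.5]
finger_gap: -0.0
j [ 0.53 -0.09 -0.32  1.21  0.11  2.47] p [324.3 227.9 253.4] F [-0.4  0.1 -0.5] dip 79.7 az 69.2
top 4582 slope deg [ 0.06 -0.14] z 0.1089
[[ 0.472  -0.1006  0.0817]
 [ 0.6532  0.2379  0.1142]]
scene 3108 slope deg [0.05 0.03] z 0.109
```

View pics/s7.png

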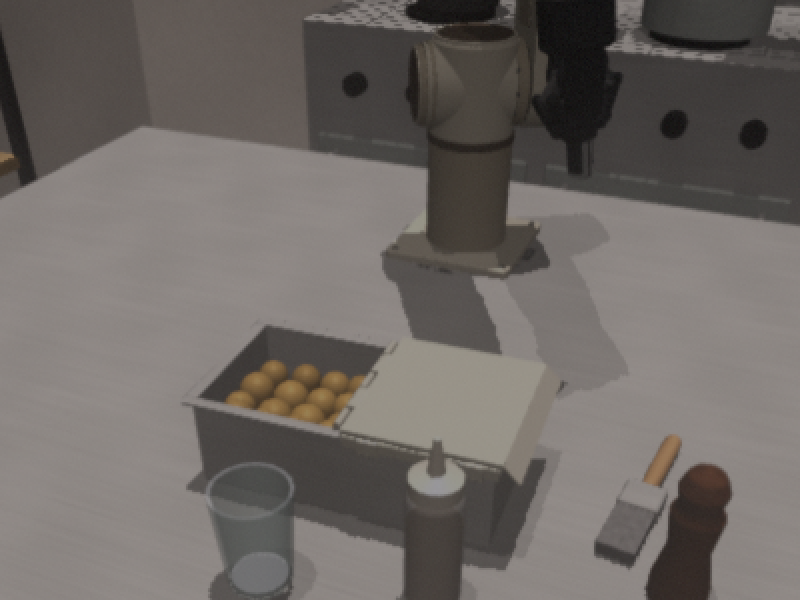

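The leaf lies flat on the fixed half at (455,400), with its lip hanging outside the rim at (535,425). The tumbler, bottle, brush and mill are where they were, and the hand is clear.

```bash
python3 -c "
from rig import *
print(job_done())"
```

```text
the job is handed in; nothing more can be done
None
```

The cover is open: I swung the hinged half right over, pressed it flat on the fixed half, took the hand away and handed the job in at about 14 s. The fingers stayed shut throughout and only pushed from the underside, starting under the lip.

**Last checks**
- **Leaf:** its upturned underside is 109 mm above the counter in both cameras, as expected. It is level to within 0.15°.
- **Pan:** up to the 78° point of the swing, the pan's position matched the start to within about 1 mm. After that the leaf hid the fixed half, so I did not repeat that fit. The edges seen at the end (rim and lip) agree with no visible shift.
- **Other items:** the tumbler, bottle, brush and mill look unmoved in the last picture. I did not re-measure them.
- **Forces:** the largest I read were about 13 N sideways just after the lift began, more than the 2 to 3 N expected, and about 25 N on the final press. Forces were read only at the end of each move.

No check failed.

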